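# Plug the violet inspection lamp into its stand and switch it on

## Task

The black inspection lamp bar lies in its white foam holder with its orange plug at the wrong end: lift it out, turn it end for end and plug it into the orange-rimmed socket of the lamp stand, fully home, so that the bar lies level across the stand's two supports. Let go of it, then press the green power button on the stand fully down and move away, leaving the lamp plugged in. Do not move or knock over the other things on the table.

Things in the scene. Friction and masses are not known exactly. Their poses are not given: they have to be found in the camera images.
- lamp_bar: Black bar 210 (x) x 28 (y) x 26 (z) mm, about 0.22 kg, with an orange collar and block plug at its +x end, grey ribs at the other. Origin: centre of the bar's underside (the plug hangs below it); x along the bar to the plug end, z up. Starts level in the foam holder, roughly half a turn from the way it must lie on the stand.
- plug (a point): Centre of the plug's lower end, 80 mm along +x and 22 mm below the bar's origin, axes as the bar's. The plug is a rectangular block 24 (along the bar) x 16 mm in section, 22 mm long; its last 4 mm are narrower, 20 x 12 mm.
- dock: Fixed lamp stand: white base 250 (x) x 100 x 12 mm; grey socket console at +x (x 40 to 120, y -30 to 80 mm) and grey rest pillar at -x (x -103 to -67, y -30 to 30 mm), both tops 70 mm high; open gap between. Origin: centre of the base's underside; z up. The plugged-in bar lies along this x, plug end at +x, underside on both tops, its origin straight above the stand's.
- socket (a point): Centre of the socket hole's mouth in the console top (80 mm along the stand's +x, 70 mm high), orange rim, axes as the stand's. Rectangular hole about 27 (x) x 19 (y) mm, 30 mm deep: 1.5 mm play on each side of the plug, 3.5 mm for its narrower end.
- power_top (a point): Centre of the top of the green round power button (28 mm across, in a black housing) on the console, 54 mm to the stand's +y side of the socket. Its top is 22 mm above the console, 92 mm above the table; it is pressed straight down.
- power (a joint): Travel of the power button: 0 up, 0.006 m fully down; a spring of 5 N at full travel returns it.
- foam: Fixed white foam holder 250 (x) x 110 (y) mm: base 15 mm thick, two raised ends 75 mm long with tops 50 mm high, on which the bar's underside lies; 100 mm gap between them where fingers reach down beside the bar's middle. A pocket 38 x 30 mm, 35 mm deep, in the +x end takes the plug. Origin: centre of its underside; z up.
- jar_near: Closed powder jar, 52 mm across, 50 mm high, black cap; stands between holder and stand. Origin under its centre. To be left alone.
- jar_far: Closed grey powder jar, 56 mm across, 55 mm high. Origin under its centre. To be left alone.
- jar_side: Closed powder jar, 60 mm across, 60 mm high, at the right side. Origin under its centre. To be left alone.
- cup: Cyan cup, 70 mm across the rim, 85 mm high. Origin under its centre. To be left alone.
- tape_roll: Roll of clear lifting tape lying flat, 80 mm across, 30 mm high. Origin under its centre. To be left alone.
- brush: Powder brush lying on the table along its x axis. Origin on the table. To be left alone.
- magnifier: Magnifying glass lying flat at the far side, lens 96 mm across, handle reaching 179 mm along its -x; 18 mm high. Origin under the lens centre. To be left alone.
There are look-alikes about, which are no part of the job. What is shaped like the lamp_bar but red is not meant.

How it is judged:
By the outcome, as a careful person would: the job done as asked, in the order asked, and still so for the second after the job is handed in, with the robot touching nothing.
It also fails if it takes over 59 s, if anything falls off the work surface, if the arm or the gripper's body presses on something with over 40 N, if the wrist force passes 120 N, or if a joint passes its speed limit or range.

## Robot

A 6-joint arm with a two-finger parallel gripper is mounted at the origin on the work surface. World frame = base frame: x ahead of the robot, y to its left, z up, the work surface at z = 0. Lengths are in m, angles in rad, forces in N, time in s.
With the tool pointing down it reaches from about 0.35 to 0.95 m from the base axis. Payload 17.4 kg.
Tool frame: the origin (TCP) lies midway between the tips of the shut fingers; the grasp point (between the pads) lies 19 mm behind it; x points along the fingers, y is the direction in which the jaws open and shut, and the axes are right-handed (so a half turn about x gives the same grasp; the last joint's range is limited). The gripper opens to 93 mm and grips with 3 to 60 N. Pads are 15 mm wide; open, the fingers measure 128 mm over their backs; the gripper's body (75 mm by 188 mm) begins 65 mm behind the grasp point.
Start: joints at [-0.038, 0.116, 1.442, -0, 1.584, -0.038], TCP at [0.675, -0, 0.184] pointing down, gripper open.
Joint ranges: [-2.83, 2.83], [-0.83, 2.19], [0.07, 2.5], [-1.14, 4.28], [0.01, 3], [-2.97, 2.97]. Speed limits (rad/s): [1.89, 1.89, 2.22, 3.14, 3.14, 3.14].

## Interface

Orientations are given as [roll, pitch, yaw] about the fixed x, y, z axes, in that order (R = Rz(yaw) Ry(pitch) Rx(roll)).
In Python, from rig import monitor, cams, bot gives the robot as it stands.
- The arm moves only by the tool send_rows, never from a script. Its arguments are lists of equal length, an entry for each row: "fingers": the closure in counts, from 0 (fully open) to 255 (shut); "slide": the shift along the world's x, y, z in mm, a list of three; "angular": the turn, a rotation vector about the world's x, y, z in degrees, a list of three. A call has 1 to 20 rows; each row is the pose to reach, as a shift and turn from the pose measured when the call began; what a row does not reach only later rows make up. A row lasts 1/10 s, in which the tool goes at most 50 mm and 8.59 degrees, less where a joint would pass 70% of its speed; a pose out of reach is approached as far as the arm can. A call with a gripper value outside its range is refused whole. The fingers move at their own pace and stop on an object; the grip force is fixed at half the most. Time passes only in rows, so rows that repeat a pose let the fingers close. It gives the time, the measured TCP pose, the force and the opening at its end, in the units of the state.
- monitor.state(): the state, without advancing time (a new reading comes with each control period).
- cams.get_image(name): name is "scene" or "side" or "wrist"; returns (picture, depth): 400x640x3 uint8, red, green, blue; 400x640 float32, m along the optical axis (not along the pixel's ray), 0 where there is no reading.
- cams.camera_params(name): a dict with "fx", "fy", "cx", "cy" (pixels), "eye" and "attitude" of the camera in the world; the wrist camera has in their place "T_tool_cam" (4x4, takes a point from camera to tool coordinates, whose origin is the TCP and whose axes are the tool frame's). Camera axes: x right, y up, looking along -z (the intrinsics and any distortion apply to the point x, -y, -z); pixel columns grow to the right and rows downward; lengths in m; the calibration is good to about 2 mm. A picture is of the moment at which its call begins: read the wrist's pose just before it. camera_params takes no time and is no camera call.
- bot.hand_in(): hands the job in, once; it reports no verdict.
The state is a dict: "t": time; "joints": joint angles; "joint_velocities": joint speeds; "tau": joint torques, N m; "position": TCP position; "tcp_rot": TCP orientation; "wrist_force": force on the tool from outside, world axes, zero at the start; "torque": the same for the moment, N m; "opening": opening from 0.0 (shut) to 1.0 (fully open).
Only numpy, scipy, OpenCV 4.12 (cv2) and the standard library are available. Lean on these libraries where they do the work, as an engineer would, in place of code of your own. Each camera call takes 0.05 s, during which the arm holds its last target. There are 200 camera calls.

## Working session

There is one attempt and no reset: what is moved stays moved. The work goes in short steps, Python scripts to look and compute and a tool call to move; the robot and the scene stay as the last step left them, time stands still between calls to the robot, and variables do not carry over. Pictures are saved under pics/ and viewed, about 8 in all and at most 12, crops included, and the job is handed in when it is done.

Besides the shell and the picture viewer there is one more tool, called after "Request:" by a JSON object that holds its "method" and its "body", one argument or row to a line. send_rows: Moves the arm, as the interface text tells. Its arguments: {"type":"object","properties":{"fingers":{"type":"array"},"slide":{"type":"array"},"angular":{"type":"array"}},"required":["fingers","slide","angular"]}

```bash
ls; mkdir -p pics
cat > h.py <<'E'
import numpy as np, cv2
from rig import monitor, cams, bot
from scipy.spatial.transform import Rotation as R
def Rot(a):
    a=np.array(a,float)
    if a.shape==(3,3): return a
    return R.from_euler('xyz',a).as_matrix() if a.size==3 else R.from_quat(a).as_matrix()
def pose(name,s=None):
    p=cams.camera_params(name)
    if 'T_tool_cam' in p:
        s=s or monitor.state(); T=np.eye(4); T[:3,:3]=Rot(s['tcp_rot']); T[:3,3]=s['position']
        T=T@np.array(p['T_tool_cam'])
    else:
        T=np.eye(4); T[:3,:3]=Rot(p['attitude']); T[:3,3]=p['eye']
    return p,T
def ray(name,uv,s=None):
    p,T=pose(name,s); uv=np.atleast_2d(uv).astype(float)
    d=np.c_[(uv[:,0]-p['cx'])/p['fx'],-(uv[:,1]-p['cy'])/p['fy'],-np.ones(len(uv))]
    return T[:3,3],d@T[:3,:3].T
def onplane(name,uv,z,s=None):
    o,d=ray(name,uv,s); return o+d*((z-o[2])/d[:,2])[:,None]
def cloud(name,depth,s=None):
    v,u=np.mgrid[:400,:640]; o,d=ray(name,np.c_[u.ravel(),v.ravel()],s)
    return (o+d*depth.ravel()[:,None]).reshape(400,640,3)
def snap(name,f):
    s=monitor.state(); im,dp=cams.get_image(name); cv2.imwrite('pics/'+f+'.png',im[:,:,::-1]); np.savez('pics/'+f+'.npz',im=im,dp=dp,s=np.array(s,dtype=object)); return im,dp,s
E
python3 - <<'E'
from h import *
for n in('scene','side','wrist'):
    print(n,cams.camera_params(n)); snap(n,n+'0')
print(monitor.state())
a=cv2.imread('pics/scene0.png'); b=cv2.imread('pics/side0.png')
E
```

```text
pics
scene {'fx': 437.56663230679794, 'fy': 437.56663230679794, 'cx': 319.64454782355176, 'cy': 204.89107889621377, 'eye': array([1.36053016, 0.28190256, 1.03450038]), 'attitude': array([0.79286228, 0.01419448, 1.86726472])}
side {'fx': 450.6047666030669, 'fy': 450.6047666030669, 'cx': 322.9434285272958, 'cy': 196.69531591665154, 'eye': array([0.0834884 , 0.78555169, 1.15487484]), 'attitude': array([ 0.69254593,  0.00666138, -2.69601891])}
wrist {'fx': 308.9129353460069, 'fy': 308.9129353460069, 'cx': 315.7016554445003, 'cy': 197.27138291511835, 'T_tool_cam': array([[ 1.37681104e-03,  2.43026000e-01, -9.70018798e-01,
        -2.01154347e-01],
       [ 9.99998971e-01,  5.62598438e-05,  1.43345906e-03,
        -8.93568302e-04],
       [ 4.02940927e-04, -9.70019773e-01, -2.43025673e-01,
        -6.80989991e-02],
       [ 0.00000000e+00,  0.00000000e+00,  0.00000000e+00,
         1.00000000e+00]])}
{'t': 0.15, 'joints': array([-3.78133375e-02,  1.16343904e-01,  1.44209508e+00, -1.79199276e-05,
        1.58399691e+00, -3.78200779e-02]), 'joint_velocities': array([ 0.0003315 , -0.00084135, -0.00299457, -0.00137381, -0.00037369,
       -0.00039695]), 'tau': array([ 1.36530605e-03, -7.21765566e+01, -6.22949553e+01,  7.80155347e-02,
        2.25470052e-02,  2.06686866e-05]), 'position': array([ 6.74818656e-01, -1.71186048e-05,  1.83306682e-01]), 'tcp_rot': array([-1.5873698,  1.5699529,  3.1250257]), 'wrist_force': array([-0.74869844,  0.03788886,  0.6258794 ]), 'torque': array([ 0.03978265, -0.00031528, -0.04193271]), 'opening': 1.0011292198818307}
```

View pics/scene0.png

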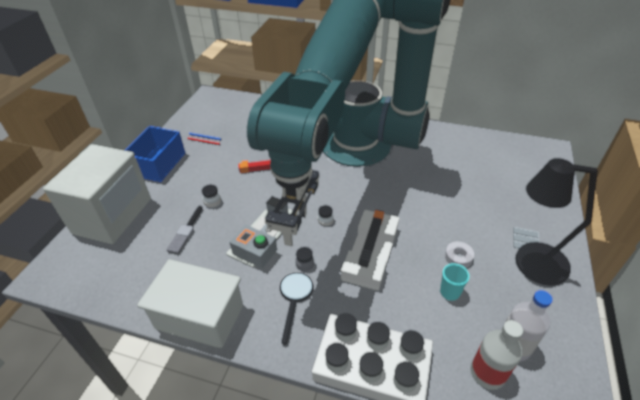

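View pics/side0.png

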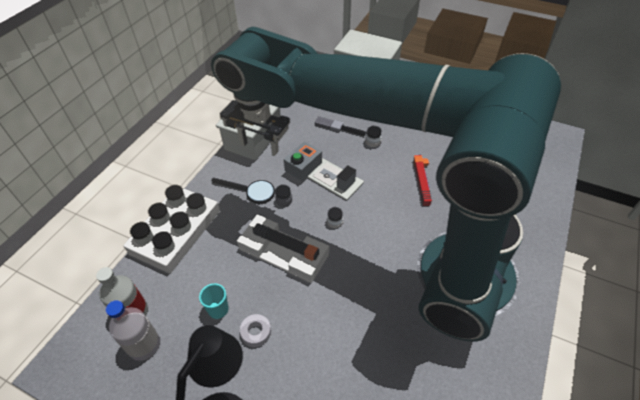

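The scene view shows the black bar in the white foam at (372,238) with its orange end at (378,215). The red look-alike is at (255,166). The stand is at (255,243), with its green button at (261,240). In the side view, the bar is at (285,240), the stand at (320,170), its socket at (308,152), its button at (297,157) and the red bar at (422,180).

Could be mistaken for the bar: the red bar (scene 255,166), the desk lamp (scene 550,230) and the brush (scene 185,230). I choose the black bar in the foam.

Run:
```python
from h import *
for n,boxes in (('side',{'dock':(270,130,380,205),'foam':(225,205,340,285)}),('scene',{'dock':(220,205,300,275),'foam':(335,200,405,295)})):
    D=np.load(f'pics/{n}0.npz',allow_pickle=True); im,dp=D['im'],D['dp']; C=cloud(n,dp)
    hsv=cv2.cvtColor(im,cv2.COLOR_RGB2HSV)
    def blob(m,box,name,z):
        x0,y0,x1,y1=box; M=np.zeros_like(m,bool); M[y0:y1,x0:x1]=m[y0:y1,x0:x1]&(dp[y0:y1,x0:x1]>0)
        k,l,st,ce=cv2.connectedComponentsWithStats(M.astype(np.uint8))
        if k<2: print(n,name,'none');return
        i=1+st[1:,4].argmax(); v,u=np.where(l==i); P=onplane(n,np.c_[u,v],z)
        r=cv2.minAreaRect((P[:,:2]*1000).astype(np.float32))
        print(n,name,st[i],ce[i].round(1),'depthmed',np.median(C[l==i],0).round(4),'plane mean',P.mean(0).round(4),'rect mm',np.round(r[0],1),np.round(r[1],1),round(r[2],1))
    H,S,V=[hsv[:,:,i] for i in range(3)]
    blob((H>45)&(H<85)&(S>120),boxes['dock'],'green',.092)
    blob(((H<14)|(H>172))&(S>110),boxes['dock'],'orange',.070)
    blob(((H<14)|(H>172))&(S>90),boxes['foam'],'plug',.076)
    blob((V<75)&(C[:,:,2]>.06)&(C[:,:,2]<.09),boxes['foam'],'bar',.076)
a=cv2.imread('pics/side0.png')[120:290,215:395]; b=cv2.imread('pics/scene0.png')[195:295,220:410]
a=cv2.resize(a,None,fx=3.5,fy=3.5,interpolation=2)[:,:]; cv2.imwrite('pics/crop1.png',a)
```

```text
side green [293 153   8   6  31] [296.6 155.7] depthmed [ 0.6257 -0.1301  0.0932] plane mean [ 0.6252 -0.1294  0.092 ] rect mm [ 625.9 -130. ] [21.2 21.5] 62.0
side orange [299 146  17  11  57] [307.2 150.7] depthmed [ 0.6129 -0.183   0.0709] plane mean [ 0.6147 -0.1848  0.07  ] rect mm [ 615.8 -185.6] [35.2 48.1] 80.1
side plug [304 245  14  15 140] [310.  251.7] depthmed [0.4234 0.1794 0.075 ] plane mean [0.4219 0.1788 0.076 ] rect mm [422.3 179.1] [32.8 44.9] 7.3
side bar [253 224  55  31 597] [280.4 238.1] depthmed [0.5192 0.1743 0.0754] plane mean [0.5205 0.1739 0.076 ] rect mm [522.5 174.4] [ 37.9 175.6] 88.3
scene green [256 236   9   7  50] [259.8 239.2] depthmed [ 0.6326 -0.1328  0.0944] plane mean [ 0.63   -0.1336  0.092 ] rect mm [ 629.2 -133.4] [23.3 22.8] 22.2
scene orange [237 238  10   5  12] [241.  240.2] depthmed [ 0.6347 -0.1936  0.0731] plane mean [ 0.6323 -0.1945  0.07  ] rect mm [ 631.8 -193.6] [28.1  6.1] 81.5
scene plug [374 210  10  10  70] [378.5 214.3] depthmed [0.4271 0.1693 0.0787] plane mean [0.423  0.1688 0.076 ] rect mm [423.3 168.7] [34.2 26.6] 0.1
scene bar [359 218  22  48 447] [369.7 241.8] depthmed [0.5413 0.1671 0.0785] plane mean [0.5369 0.1668 0.076 ] rect mm [532.7 167.2] [ 26.1 186.1] 88.8
```

View pics/crop1.png

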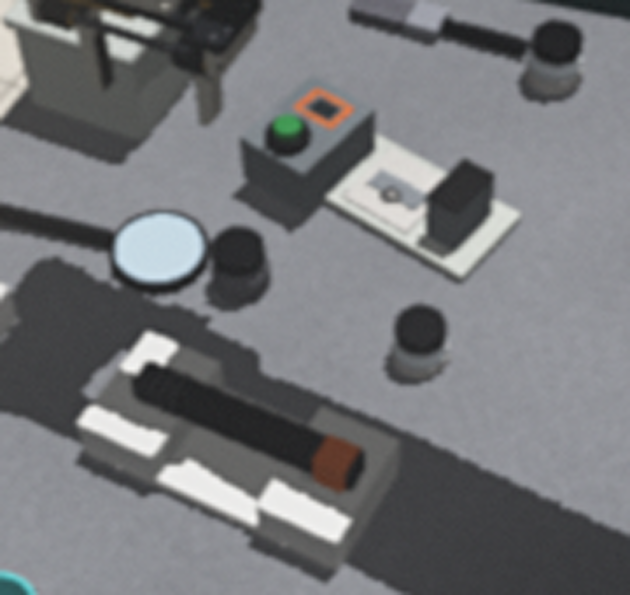

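The crop confirms the choice: black bar in the foam, orange collar toward the robot (crop 338,462), and the stand with its orange socket at crop (323,108). Next I move above the bar with the jaws turned across it.

Request:
{"method": "send_rows", "body": {
  "fingers": [0, 0, 0, 0, 0, 0, 0, 0, 0, 0, 0, 0, 0, 0],
  "slide": [
    [-14, 14, 10],
    [-28, 28, 20],
    [-42, 42, 30],
    [-56, 57, 35],
    [-70, 71, 40],
    [-84, 85, 45],
    [-98, 99, 45],
    [-112, 113, 45],
    [-126, 127, 45],
    [-140, 141, 45],
    [-155, 156, 45],
    [-170, 172, 45],
    [-170, 172, 45],
    [-170, 172, 45]
  ],
  "angular": [
    [0, 0, 7.5],
    [0, 0, 15],
    [0, 0, 22.5],
    [0, 0, 30],
    [0, 0, 37.5],
    [0, 0, 45],
    [0, 0, 52.5],
    [0, 0, 60],
    [0, 0, 67.5],
    [0, 0, 75],
    [0, 0, 82.5],
    [0, 0, 90],
    [0, 0, 90],
    [0, 0, 90]
  ]
}}

```text
t: 1.55
position: [0.5049, 0.172, 0.2283]
tcp_rot: [-1.326, 1.57, -1.328]
wrist_force: [-0.1, -0.1, 0.2]
opening: 0.999
```

Run:
```python
from h import *
im,dp,s=snap('wrist','w1'); print(s['joints'].round(3)); print(Rot(s['tcp_rot']).round(3))
C=cloud('wrist',dp,s); hsv=cv2.cvtColor(im,cv2.COLOR_RGB2HSV)
m=(C[:,:,2]>.066)&(C[:,:,2]<.09)&(dp>0)&(abs(C[:,:,0]-.505)<.16)&(abs(C[:,:,1]-.172)<.05)
k,l,st,ce=cv2.connectedComponentsWithStats(m.astype(np.uint8)); i=1+st[1:,4].argmax(); M=l==i
v,u=np.where(M); P=onplane('wrist',np.c_[u,v],.076,s)
r=cv2.minAreaRect((P[:,:2]*1000).astype(np.float32)); print(st[i],ce[i],np.median(C[M],0),r)
o=M&((hsv[:,:,0]<14)|(hsv[:,:,0]>172))&(hsv[:,:,1]>90); v,u=np.where(o); print('plug',onplane('wrist',np.c_[u,v],.076,s).mean(0))
```

```text
[ 2.810e-01 -2.020e-01  1.679e+00 -1.000e-03  1.665e+00 -1.288e+00]
[[ 0.     0.002  1.   ]
 [-0.001  1.    -0.002]
 [-1.    -0.001  0.   ]]
[ 300   88   28  177 4245] [313.11495878 173.58869258] [0.49601494 0.16999454 0.07629938] ((506.888427734375, 169.7908477783203), (28.37969398498535, 208.10951232910156), 88.57655334472656)
plug [0.42367748 0.17909303 0.076     ]
```

View pics/w1.png

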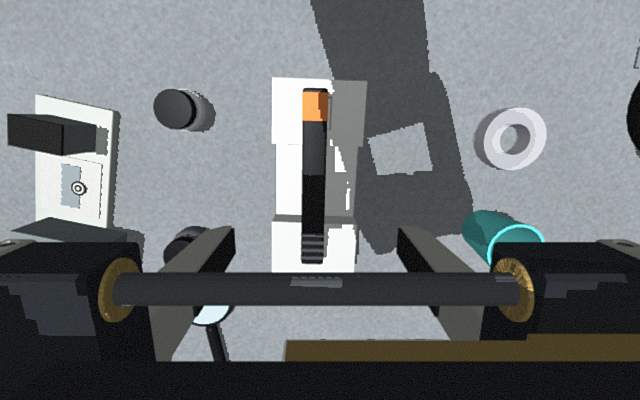

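The wrist view shows the bar from (313,265) up to its orange collar at (315,105), with the measured rectangle 28 x 208 mm as expected. The collar mean sits 7 mm to one side, so I check the centreline, then locate the TCP.

Run:
```python
from h import *
D=np.load('pics/w1.npz',allow_pickle=True); im,dp,s=D['im'],D['dp'],D['s'].item()
C=cloud('wrist',dp,s)
m=(C[:,:,2]>.070)&(C[:,:,2]<.085)&(dp>0)&(abs(C[:,:,0]-.505)<.12)&(abs(C[:,:,1]-.172)<.03)
Q=[]
for v in range(90,266,8):
    u=np.where(m[v])[0]
    if len(u)<5: continue
    a=onplane('wrist',[[u[0]-.5,v],[u[-1]+.5,v]],.076,s); Q.append([a[:,0].mean(),a[:,1].mean()]); print(v,u[0],u[-1],a.round(4)[:,:2].tolist(),im[v,u[len(u)//2]])
Q=np.array(Q); print(np.polyfit(Q[:,0]-.507,Q[:,1],1))
```

```text
90 302 327 [[0.4051, 0.1578], [0.4052, 0.1861]] [61 66 72]
98 302 327 [[0.4134, 0.1577], [0.4135, 0.1861]] [252 181 100]
106 302 327 [[0.4218, 0.1576], [0.4219, 0.1862]] [252 184 102]
114 302 327 [[0.4303, 0.1575], [0.4304, 0.1862]] [252 176  99]
122 302 326 [[0.4389, 0.1574], [0.4389, 0.1852]] [49 62 67]
130 302 326 [[0.4476, 0.1573], [0.4476, 0.1852]] [69 72 74]
138 302 326 [[0.4564, 0.1572], [0.4564, 0.1853]] [64 66 67]
146 302 325 [[0.4653, 0.157], [0.4653, 0.1842]] [61 63 66]
154 302 325 [[0.4743, 0.1569], [0.4744, 0.1843]] [59 59 61]
162 302 325 [[0.4834, 0.1568], [0.4835, 0.1843]] [52 57 61]
170 302 325 [[0.4927, 0.1567], [0.4927, 0.1844]] [56 57 60]
178 302 324 [[0.5021, 0.1565], [0.5021, 0.1833]] [10 17 19]
186 301 324 [[0.5115, 0.1553], [0.5116, 0.1833]] [19 15 20]
194 301 324 [[0.5212, 0.1551], [0.5212, 0.1833]] [20 16 12]
202 301 324 [[0.5309, 0.155], [0.531, 0.1834]] [21 16 17]
210 301 324 [[0.5408, 0.1548], [0.5408, 0.1834]] [10 13 18]
218 301 323 [[0.5508, 0.1547], [0.5508, 0.1823]] [ 9 13 13]
226 301 323 [[0.5609, 0.1546], [0.5609, 0.1823]] [16 25 26]
234 301 323 [[0.5711, 0.1544], [0.5712, 0.1824]] [57 61 64]
242 301 323 [[0.5815, 0.1543], [0.5816, 0.1824]] [94 96 99]
250 300 323 [[0.5921, 0.1529], [0.5921, 0.1824]] [90 93 99]
258 300 322 [[0.6028, 0.1527], [0.6028, 0.1812]] [ 92  93 100]
[-0.02444271  0.16976681]
```

Request:
{"method": "send_rows", "body": {
  "fingers": [0, 0, 0, 0, 0, 0, 0, 0, 255, 255, 255, 255, 255, 255, 255],
  "slide": [
    [2, -2, -30],
    [2, -2, -60],
    [2, -2, -90],
    [2, -2, -120],
    [2, -2, -150],
    [2, -2, -170],
    [2, -2, -184],
    [2, -2, -184],
    [2, -2, -184],
    [2, -2, -184],
    [2, -2, -184],
    [2, -2, -184],
    [2, -2, -184],
    [2, -2, -184],
    [2, -2, -184]
  ],
  "angular": [
    [0, 0, -1.4],
    [0, 0, -1.4],
    [0, 0, -1.4],
    [0, 0, -1.4],
    [0, 0, -1.4],
    [0, 0, -1.4],
    [0, 0, -1.4],
    [0, 0, -1.4],
    [0, 0, -1.4],
    [0, 0, -1.4],
    [0, 0, -1.4],
    [0, 0, -1.4],
    [0, 0, -1.4],
    [0, 0, -1.4],
    [0, 0, -1.4]
  ]
}}

```text
t: 3.1
position: [0.5071, 0.1697, 0.0443]
tcp_rot: [-1.472, 1.57, -1.499]
wrist_force: [-0.7, -0.8, 0.8]
opening: 0.446
```

Request:
{"method": "send_rows", "body": {
  "fingers": [255, 255, 255, 255, 255, 255, 255, 255],
  "slide": [
    [0, 0, 0],
    [0, 0, 0],
    [0, 0, 0],
    [0, 0, 0],
    [0, 0, 0],
    [0, 0, 0],
    [0, 0, 0],
    [0, 0, 0]
  ],
  "angular": [
    [0, 0, 0],
    [0, 0, 0],
    [0, 0, 0],
    [0, 0, 0],
    [0, 0, 0],
    [0, 0, 0],
    [0, 0, 0],
    [0, 0, 0]
  ]
}}

```text
t: 3.9
position: [0.5071, 0.1697, 0.0443]
tcp_rot: [-1.483, 1.57, -1.51]
wrist_force: [1.2, -0.1, 0.3]
opening: 0.004
```

The fingers shut on nothing, so I look.

Run:
```python
from h import *
a,_,s=snap('side','s2'); w,_,_=snap('wrist','w2'); print(s['opening'],s['wrist_force'])
c=cv2.resize(a[190:300,200:360],(640,440),interpolation=2)
cv2.imwrite('pics/c2.png',cv2.resize(np.hstack([c[:,:,::-1],cv2.resize(w,(704,440))[:,:,::-1]]),(800,262)))
```

```text
0.0044430206480065215 [ 1.17446077 -0.12575159  0.31770749]
```

View pics/c2.png

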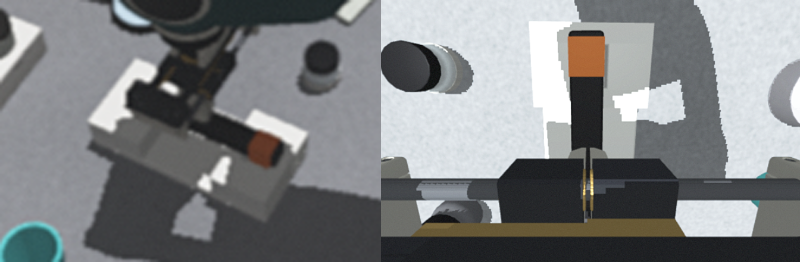

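Run:
```python
from h import *
D=np.load('pics/w2.npz',allow_pickle=True); im,dp,s=D['im'],D['dp'],D['s'].item()
C=cloud('wrist',dp,s)
for v in range(40,290,15): print(v,[(u,)+tuple(C[v,u].round(3)) for u in (318,324,330)])
cv2.imwrite('pics/w2c.png',cv2.resize(im[120:340,200:450,::-1],(750,600)[:2]))
```

```text
40 [(318, np.float64(0.394), np.float64(0.175), np.float64(0.051)), (324, np.float64(0.395), np.float64(0.179), np.float64(0.051)), (330, np.float64(0.394), np.float64(0.182), np.float64(0.05))]
55 [(318, np.float64(0.407), np.float64(0.175), np.float64(0.076)), (324, np.float64(0.407), np.float64(0.178), np.float64(0.077)), (330, np.float64(0.407), np.float64(0.181), np.float64(0.077))]
70 [(318, np.float64(0.414), np.float64(0.174), np.float64(0.077)), (324, np.float64(0.414), np.float64(0.178), np.float64(0.077)), (330, np.float64(0.415), np.float64(0.181), np.float64(0.078))]
85 [(318, np.float64(0.422), np.float64(0.174), np.float64(0.076)), (324, np.float64(0.422), np.float64(0.177), np.float64(0.077)), (330, np.float64(0.422), np.float64(0.18), np.float64(0.076))]
100 [(318, np.float64(0.429), np.float64(0.174), np.float64(0.076)), (324, np.float64(0.429), np.float64(0.177), np.float64(0.078)), (330, np.float64(0.429), np.float64(0.18), np.float64(0.076))]
115 [(318, np.float64(0.436), np.float64(0.174), np.float64(0.076)), (324, np.float64(0.437), np.float64(0.177), np.float6
[... 1528 characters left out ...]
4(0.497), np.float64(0.175), np.float64(0.094)), (330, np.float64(0.497), np.float64(0.178), np.float64(0.095))]
250 [(318, np.float64(0.498), np.float64(0.172), np.float64(0.111)), (324, np.float64(0.471), np.float64(0.174), np.float64(0.174)), (330, np.float64(0.47), np.float64(0.175), np.float64(0.175))]
265 [(318, np.float64(0.498), np.float64(0.172), np.float64(0.126)), (324, np.float64(0.47), np.float64(0.174), np.float64(0.183)), (330, np.float64(0.47), np.float64(0.175), np.float64(0.182))]
280 [(318, np.float64(0.476), np.float64(0.172), np.float64(0.179)), (324, np.float64(0.471), np.float64(0.173), np.float64(0.188)), (330, np.float64(0.472), np.float64(0.175), np.float64(0.186))]
```

View pics/w2c.png

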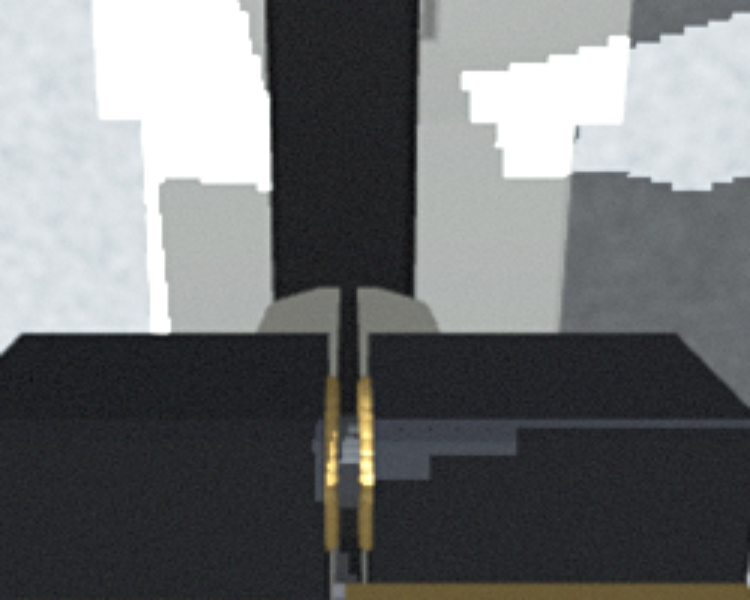

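Run:
```python
from h import *
for f in('w1','w2'):
    D=np.load(f'pics/{f}.npz',allow_pickle=True); dp,s=D['dp'],D['s'].item()
    C=cloud('wrist',dp,s); T=(C-s['position'])@Rot(s['tcp_rot'])
    cols=(215,225,232,400,407,415) if f=='w1' else (295,303,308,314,318,321,328)
    for u in cols: print(f,u,[(v,)+tuple((T[v,u]*1000).round().astype(int).tolist()) for v in range(222,262,5)])
print(monitor.state()['joints'])
```

```text
w1 215 [(222, 229, -146, 77), (227, 228, -147, 84), (232, -46, -53, -10), (237, -54, -50, -10), (242, -60, -48, -10), (247, -64, -47, -9), (252, -67, -46, -8), (257, -68, -46, -6)]
w1 225 [(222, 228, -131, 76), (227, -37, -50, -10), (232, -45, -48, -10), (237, -201, 1, -68), (242, -53, -46, -7), (247, -53, -46, -5), (252, -54, -46, -2), (257, -54, -46, 1)]
w1 232 [(222, 228, -121, 76), (227, 229, -122, 84), (232, -38, -46, -7), (237, -40, -45, -5), (242, -40, -46, -2), (247, -41, -46, 0), (252, -42, -45, 3), (257, -42, -46, 6)]
w1 400 [(222, 229, 125, 77), (227, -35, 49, -9), (232, -40, 48, -8), (237, -42, 47, -6), (242, -42, 47, -3), (247, -44, 47, -1), (252, -44, 47, 2), (257, -44, 47, 5)]
w1 407 [(222, 228, 135, 77), (227, -39, 52, -10), (232, -46, 50, -10), (237, -49, 49, -9), (242, -55, 47, -8), (247, -54, 48, -5), (252, -56, 47, -3), (257, -57, 47, -1)]
w1 415 [(222, 229, 147, 77), (227, 227, 147, 84), (232, -45, 54, -10), (237, -54, 51, -10), (242, -201, 1, -68), (247, -63, 49, -9), (252, -67, 48, -8), (257, -67, 48, -6)]
w2 295 [(222, -33, -11, -11), (227, -32, -11, -8), (232
[... 548 characters left out ...]
 -9), (237, -49, 0, -9), (242, -57, 0, -9), (247, -63, 0, -9), (252, -68, 0, -9), (257, -73, 0, -8)]
w2 318 [(222, -32, 2, -11), (227, -32, 2, -8), (232, -42, 2, -9), (237, -48, 2, -8), (242, -57, 2, -9), (247, -63, 2, -9), (252, -68, 2, -9), (257, -74, 2, -9)]
w2 321 [(222, -32, 4, -11), (227, -38, 4, -10), (232, -46, 4, -10), (237, -54, 4, -10), (242, -60, 4, -10), (247, -67, 3, -10), (252, -72, 3, -10), (257, -77, 3, -10)]
w2 328 [(222, -32, 8, -11), (227, -39, 8, -11), (232, -45, 8, -10), (237, -53, 7, -10), (242, -125, 4, -37), (247, -127, 4, -36), (252, -130, 4, -36), (257, -134, 4, -37)]
[ 2.75901241e-01 -1.18007215e-01  1.90517736e+00 -1.04239140e-03
  1.35464864e+00 -1.26774002e+00]
```

The wrist depth shows that the fingertips end about 35 mm short of the reported TCP. In both w1 and w2 the tip sits at tool x ≈ -35 mm, while the table and bar heights check out. So the fingers closed just above the bar, and the bar has not moved. I'll reopen and go 35 mm lower.

Request:
{"method": "send_rows", "body": {
  "fingers": [0, 0, 0, 0, 0, 0, 0, 0, 0, 0, 0, 0, 0, 0, 0, 0, 0],
  "slide": [
    [0, 0, 10],
    [0, 0, 10],
    [0, 0, 10],
    [0, 0, 10],
    [0, 0, 10],
    [0, 0, 10],
    [0, 0, 10],
    [0, 0, 10],
    [0, 0, 10],
    [0, 0, 10],
    [0, 0, 10],
    [0, 0, 0],
    [0, 0, -10],
    [0, 0, -20],
    [0, 0, -30],
    [0, 0, -35],
    [0, 0, -35]
  ],
  "angular": [
    [0, 0, 0],
    [0, 0, 0],
    [0, 0, 0],
    [0, 0, 0],
    [0, 0, 0],
    [0, 0, 0],
    [0, 0, 0],
    [0, 0, 0],
    [0, 0, 0],
    [0, 0, 0],
    [0, 0, 0],
    [0, 0, 0],
    [0, 0, 0],
    [0, 0, 0],
    [0, 0, 0],
    [0, 0, 0],
    [0, 0, 0]
  ]
}}

```text
t: 5.7
position: [0.5067, 0.1696, 0.0082]
tcp_rot: [-2.286, 1.569, -2.313]
wrist_force: [-1.0, 0.0, 0.1]
opening: 1.0
```

Request:
{"method": "send_rows", "body": {
  "fingers": [255, 255, 255, 255, 255, 255, 255, 255, 255, 255, 255, 255],
  "slide": [
    [0, 0, 0],
    [0, 0, 0],
    [0, 0, 0],
    [0, 0, 0],
    [0, 0, 0],
    [0, 0, 0],
    [0, 0, 0],
    [0, 0, 0],
    [0, 0, 0],
    [0, 0, 0],
    [0, 0, 0],
    [0, 0, 0]
  ],
  "angular": [
    [0, 0, 0],
    [0, 0, 0],
    [0, 0, 0],
    [0, 0, 0],
    [0, 0, 0],
    [0, 0, 0],
    [0, 0, 0],
    [0, 0, 0],
    [0, 0, 0],
    [0, 0, 0],
    [0, 0, 0],
    [0, 0, 0]
  ]
}}

```text
t: 6.9
position: [0.5066, 0.1696, 0.0082]
tcp_rot: [-2.279, 1.569, -2.306]
wrist_force: [-1.1, -0.5, 0.7]
opening: 0.301
```

Opening 0.301 is 28 mm, so the bar is gripped. I lift it and move to a spot where the wrist camera sees the stand unobstructed.

Request:
{"method": "send_rows", "body": {
  "fingers": [255, 255, 255, 255, 255, 255, 255, 255, 255, 255, 255, 255, 255, 255, 255, 255, 255],
  "slide": [
    [0, 0, 10],
    [0, 0, 25],
    [0, 0, 45],
    [0, 0, 70],
    [0, 0, 100],
    [0, 0, 130],
    [0, 0, 160],
    [20, -25, 180],
    [40, -50, 180],
    [60, -80, 180],
    [80, -110, 180],
    [105, -140, 180],
    [130, -170, 180],
    [150, -200, 180],
    [173, -230, 180],
    [173, -230, 180],
    [173, -230, 180]
  ],
  "angular": [
    [0, 0, 0],
    [0, 0, 0],
    [0, 0, 0],
    [0, 0, 0],
    [0, 0, 0],
    [0, 0, 0],
    [0, 0, 0],
    [0, 0, 0],
    [0, 0, 0],
    [0, 0, 0],
    [0, 0, 0],
    [0, 0, 0],
    [0, 0, 0],
    [0, 0, 0],
    [0, 0, 0],
    [0, 0, 0],
    [0, 0, 0]
  ]
}}

```text
t: 8.6
position: [0.6797, -0.0609, 0.1888]
tcp_rot: [-2.389, 1.569, -2.417]
wrist_force: [-0.5, 1.1, -2.6]
opening: 0.296
```

Run:
```python
from h import *
im,dp,s=snap('wrist','w3'); print(s['joints'].round(3),s['position'],s['opening'])
C=cloud('wrist',dp,s); hsv=cv2.cvtColor(im,cv2.COLOR_RGB2HSV); H,S,V=cv2.split(hsv)
for nm,m,z,tol in(('green',(H>45)&(H<85)&(S>100),.092,.02),('orange',((H<20)|(H>172))&(S>80),.07,.01)):
    m=m&(abs(C[:,:,2]-z)<tol)&(C[:,:,1]<-.08)
    k,l,st,ce=cv2.connectedComponentsWithStats(m.astype(np.uint8))
    for i in range(1,k):
        if st[i,4]<15: continue
        v,u=np.where(l==i); P=onplane('wrist',np.c_[u,v],z,s); hull=cv2.convexHull((P[:,:2]*1000).astype(np.float32))
        print(nm,st[i],np.median(C[l==i],0).round(4),cv2.minAreaRect(hull))
# held bar: depth points in tool frame
T=(C-s['position'])@Rot(s['tcp_rot'])*1000
m=(abs(T[:,:,0]+67)<8)&(abs(T[:,:,1])<18)&(T[:,:,2]<-14)&(T[:,:,2]>-120)
v,u=np.where(m); q=T[m]; print(len(q), 'end z',np.percentile(q[:,2],[0.5,99]), 'y',np.percentile(q[:,1],[2,98]), 'top x vs z',np.polyfit(q[:,2],q[:,0],1),'y vs z',np.polyfit(q[:,2],q[:,1],1))
```

```text
[-1.260e-01  1.320e-01  1.416e+00 -1.000e-03  1.595e+00 -1.669e+00] [ 0.67969251 -0.06091255  0.18882043] 0.2962839744594887
green [225 123  31  29 705] [ 0.6251 -0.1303  0.092 ] ((625.1708984375, -130.23204040527344), (28.721771240234375, 26.101152420043945), 88.3720703125)
orange [171  99  40  54 864] [ 0.6127 -0.1841  0.0707] ((613.779541015625, -184.59765625), (36.679412841796875, 48.31124496459961), 77.34197235107422)
14085 end z [-103.3078428   -15.22375783] y [-12.71007584  14.28970577] top x vs z [ 7.58426330e-03 -6.75951619e+01] y vs z [0.00100731 0.84961244]
```

View pics/w3.png

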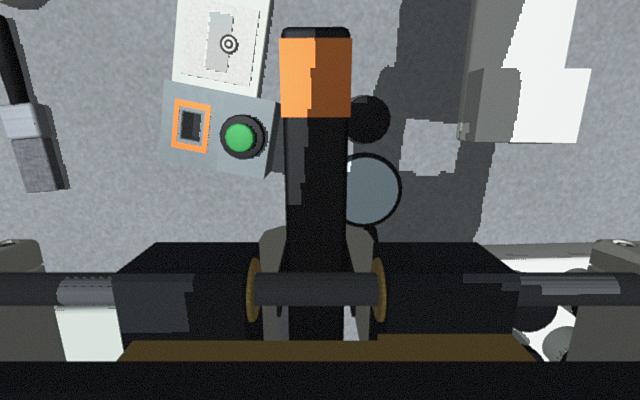

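The stand is clear in view: socket rim centred near (191,126), button at (239,137), held bar with its collar at (315,78). Next I turn the bar about -191° and hover beside the stand. Re-measuring in the final orientation cancels any camera calibration bias.

Request:
{"method": "send_rows", "body": {
  "fingers": [255, 255, 255, 255, 255, 255, 255, 255, 255, 255, 255, 255, 255],
  "slide": [
    [-10, 0, 0],
    [-20, 0, 0],
    [-30, 0, 0],
    [-40, 0, 0],
    [-50, 0, 0],
    [-60, 0, 0],
    [-70, 0, 0],
    [-80, 0, 0],
    [-90, 0, 0],
    [-100, 0, 0],
    [-110, 5, 0],
    [-119, 11, 0],
    [-119, 11, 0]
  ],
  "angular": [
    [0, 0, -8],
    [0, 0, -16],
    [0, 0, -24],
    [0, 0, -32],
    [0, 0, -40],
    [0, 0, -48],
    [0, 0, -56],
    [0, 0, -64],
    [0, 0, -72],
    [0, 0, -80],
    [0, 0, -88],
    [0, 0, -96],
    [0, 0, -96]
  ]
}}

```text
t: 9.95
position: [0.5595, -0.0479, 0.1901]
tcp_rot: [3.02, 1.569, 1.316]
wrist_force: [0.1, 0.7, -2.6]
opening: 0.296
```

Request:
{"method": "send_rows", "body": {
  "fingers": [255, 255, 255, 255, 255, 255, 255, 255, 255, 255, 255, 255, 255, 255],
  "slide": [
    [0, 0, 0],
    [0, 0, 0],
    [0, 0, 0],
    [0, 0, 0],
    [0, 0, 0],
    [0, 0, 0],
    [0, 0, 0],
    [0, 0, 0],
    [0, 0, 0],
    [0, 0, 0],
    [0, 0, 0],
    [0, 0, 0],
    [0, 0, 0],
    [0, 0, 0]
  ],
  "angular": [
    [0, 0, -8],
    [0, 0, -16],
    [0, 0, -24],
    [0, 0, -32],
    [0, 0, -40],
    [0, 0, -48],
    [0, 0, -56],
    [0, 0, -64],
    [0, 0, -72],
    [0, 0, -80],
    [0, 0, -88],
    [0, 0, -94.9],
    [0, 0, -94.9],
    [0, 0, -94.9]
  ]
}}

```text
t: 11.35
position: [0.5595, -0.0477, 0.1903]
tcp_rot: [3.127, 1.569, -0.227]
wrist_force: [0.3, -0.1, -2.1]
opening: 0.299
```

```bash
cat > m.py <<'E'
from h import *
import sys
im,dp,s=snap('wrist',sys.argv[1]); p0=np.array(s['position']); Rt=Rot(s['tcp_rot']); print(p0.round(4),s['joints'].round(3),s['opening']); print(Rt.round(4))
C=cloud('wrist',dp,s); hsv=cv2.cvtColor(im,cv2.COLOR_RGB2HSV); H,S,V=cv2.split(hsv)
def yaw(r): 
    (w,h),a=r[1],r[2]; a=a if w>h else a+90; return (a+90)%180-90
T=(C-p0)@Rt*1000
for nm,m,z in(('green',(H>45)&(H<85)&(S>100)&(abs(C[:,:,2]-.092)<.02),.092),('orange',((H<20)|(H>172))&(S>80)&(abs(C[:,:,2]-.07)<.01),.07),('console',(abs(C[:,:,2]-.0705)<.004)&(abs(C[:,:,0]-.62)<.09)&(abs(C[:,:,1]+.165)<.09),.07),('pillar',(abs(C[:,:,2]-.0705)<.004)&(abs(C[:,:,0]-.452)<.05)&(abs(C[:,:,1]+.15)<.05),.07)):
    k,l,st,ce=cv2.connectedComponentsWithStats(m.astype(np.uint8))
    if k<2: print(nm,'none'); continue
    i=1+st[1:,4].argmax(); v,u=np.where(l==i); P=onplane('wrist',np.c_[u,v],z,s)
    r=cv2.minAreaRect((P[:,:2]*1000).astype(np.float32)); print(nm,st[i],np.median(C[l==i],0).round(4),np.round(r[0],1),np.round(r[1],1),round(yaw(r),2))
m=(abs(T[:,:,0]+67)<8)&(abs(T[:,:,1])<18)&(T[:,:,2]<-14)&(T[:,:,2]>-120)
k,l,st,ce=cv2.connectedComponentsWithStats(m.astype(np.uint8)); i=1+st[1:,4].argmax(); v,u=np.where(l==i)
xt=np.median(T[l==i][:,0]); P=(onplane('wrist',np.c_[u,v],p0[2]-xt/1000,s)-p0)@Rt*1000
r=cv2.minAreaRect(P[:,1:].astype(np.float32)); print('bar top tool x',xt,'(y,z) rect',r,'zmin',P[:,2].min(),st[i])
E
python3 m.py w4
```

```text
[ 0.5595 -0.0477  0.1903] [-0.13  -0.135  1.68  -0.     1.594  1.652] 0.2994327670778397
[[ 1.700e-03 -2.102e-01 -9.776e-01]
 [-4.000e-04 -9.777e-01  2.102e-01]
 [-1.000e+00  0.000e+00 -1.700e-03]]
green [374  86  31  31 744] [ 0.6255 -0.1306  0.092 ] [ 625.8 -130.6] [27.8 26.7] 80.47
orange [420  78  41  51 892] [ 0.6148 -0.1852  0.0707] [ 613.4 -184.5] [36.4 47.8] -12.38
console [ 357   60  118   85 7090] [ 0.6189 -0.1667  0.0703] [ 618.9 -159.5] [110.6  80.1] 77.5
pillar [398 240  54   2  67] [ 0.4708 -0.1487  0.0689] [ 471.1 -151.5] [59.   1.2] 77.85
bar top tool x -68.15457385518349 (y,z) rect ((-1.006103515625, -57.29279708862305), (87.3427734375, 28.892009735107422), 89.96711730957031) zmin -100.95789241416965 [  279    27    73   211 13806]
```

Run:
```python
from h import *
for f in('w3','w4'):
    D=np.load(f'pics/{f}.npz',allow_pickle=True); im,dp,s=D['im'],D['dp'],D['s'].item()
    p0=np.array(s['position']); Rt=Rot(s['tcp_rot']); T=(cloud('wrist',dp,s)-p0)@Rt*1000
    m=(abs(T[:,:,0]+67)<6)&(abs(T[:,:,1])<20)&(T[:,:,2]<-12)&(T[:,:,2]>-120)
    zp=p0[2]+.0678
    for v in list(range(24,48,2))+list(range(50,230,20)):
        u=np.where(m[v,250:380])[0]+250
        if len(u)<3: print(f,v,'-'); continue
        q=(onplane('wrist',[[u[0]-.5,v],[u[-1]+.5,v]],zp,s)-p0)@Rt*1000
        print(f,v,u[0],u[-1],'y',q[:,1].round(1),'z',q[:,2].mean().round(1),'xmed',np.median(T[v,u[3:-3],0]).round(1),im[v,int(u.mean())])
```

```text
w3 24 -
w3 26 -
w3 28 285 346 y [-13.   11.3] z -100.7 xmed -67.2 [6 6 6]
w3 30 282 348 y [-14.2  12.1] z -100.0 xmed -67.3 [26 30 32]
w3 32 282 348 y [-14.2  12.1] z -99.3 xmed -67.9 [33 31 39]
w3 34 281 349 y [-14.6  12.5] z -98.5 xmed -67.6 [35 37 40]
w3 36 281 349 y [-14.6  12.5] z -97.8 xmed -67.8 [31 31 36]
w3 38 279 351 y [-15.4  13.3] z -97.1 xmed -68.3 [104  64  37]
w3 40 279 351 y [-15.5  13.4] z -96.4 xmed -68.2 [136  79  39]
w3 42 279 351 y [-15.5  13.4] z -95.7 xmed -68.5 [180 104  57]
w3 44 279 351 y [-15.5  13.4] z -94.9 xmed -68.5 [178 103  56]
w3 46 279 351 y [-15.5  13.4] z -94.2 xmed -68.2 [181 106  57]
w3 50 279 351 y [-15.6  13.5] z -92.8 xmed -68.4 [178 100  54]
w3 70 280 350 y [-15.4  13.3] z -85.3 xmed -68.3 [116  66  34]
w3 90 280 350 y [-15.6  13.5] z -77.7 xmed -68.4 [118  68  34]
w3 110 281 349 y [-15.4  13.3] z -69.8 xmed -68.5 [120  66  37]
w3 130 283 347 y [-14.8  12.6] z -61.6 xmed -67.8 [28 20 26]
w3 150 284 347 y [-14.6  12.8] z -53.3 xmed -68.0 [17 21 17]
w3 170 284 346 y [-14.8  12.6] z -44.6 xmed -67.9 [18 16 20]
w3 190 285 346 y [-14.6  12.8] z -
[... 578 characters left out ...]
.4 [247 163  87]
w4 44 279 351 y [-15.5  13.4] z -94.9 xmed -68.4 [247 159  84]
w4 46 279 351 y [-15.5  13.4] z -94.2 xmed -68.3 [247 160  85]
w4 50 279 351 y [-15.6  13.5] z -92.8 xmed -68.4 [247 163  86]
w4 70 280 350 y [-15.4  13.3] z -85.3 xmed -68.4 [248 165  90]
w4 90 280 350 y [-15.6  13.5] z -77.7 xmed -68.5 [249 167  91]
w4 110 281 349 y [-15.4  13.3] z -69.8 xmed -68.6 [248 164  88]
w4 130 283 347 y [-14.8  12.6] z -61.6 xmed -68.1 [42 45 50]
w4 150 284 347 y [-14.6  12.8] z -53.3 xmed -68.0 [15 15 18]
w4 170 284 346 y [-14.8  12.6] z -44.6 xmed -68.1 [18 18 20]
w4 190 285 346 y [-14.6  12.8] z -35.7 xmed -68.1 [20 24 21]
w4 210 285 345 y [-14.8  12.6] z -26.4 xmed -68.0 [22 22 20]
```

Run:
```python
from h import *
for f in('w2','w4'):
    D=np.load(f'pics/{f}.npz',allow_pickle=True); im,dp,s=D['im'],D['dp'],D['s'].item()
    p0=np.array(s['position']); Rt=Rot(s['tcp_rot']); 
    o,d=ray('wrist',[[318,222]],s); print(f,'cam in tool',(o-p0)@Rt,'dir',d@Rt,'depth',dp[222,318],s['tcp_rot'],p0)
    C=cloud('wrist',dp,s); print((C[222,318]-p0)@Rt, (o+d*dp[222,318]-p0)@Rt)
    T=((C-p0)@Rt*1000)[150]; print([(u,T[u].round(1).tolist()) for u in (279,284,290,316,340,346,350)])
```

```text
w2 cam in tool [-0.20115711 -0.00073687 -0.06607974] dir [[0.94986862 0.00695133 0.32274558]] depth 0.17810258 [-1.51623195  1.56974342 -1.54320926] [0.50711088 0.16970162 0.04425805]
[-0.03198306  0.00050118 -0.00859791] [[-0.03198306  0.00050118 -0.00859791]]
[(279, [-201.2, -0.7, -66.1]), (284, [-5.2, -20.8, -47.3]), (290, [-30.7, -14.9, -49.7]), (316, [-32.4, -0.6, -49.9]), (340, [-6.5, 14.4, -47.4]), (346, [-5.8, 18.2, -47.3]), (350, [-5.8, 20.7, -47.3])]
w4 cam in tool [-0.20115711 -0.00073687 -0.06607974] dir [[0.94986862 0.00695133 0.32274558]] depth 0.14032452 [ 3.12674838  1.56906964 -0.22666222] [ 0.55952029 -0.04766046  0.19032893]
[-0.06786726  0.00023857 -0.02079062] [[-0.06786726  0.00023857 -0.02079062]]
[(279, [134.5, -40.5, -33.8]), (284, [-65.9, -14.6, -53.1]), (290, [-66.6, -11.9, -53.1]), (316, [-67.8, -0.7, -53.3]), (340, [-68.1, 9.6, -53.3]), (346, [-66.6, 12.3, -53.1]), (350, [188.6, 42.1, -28.6])]
```

The wrist calibration differs from call to call, so I check its spread and average it.

```bash
python3 - <<'E'
from h import *
A=np.array([cams.camera_params('wrist')['T_tool_cam'] for _ in range(300)]); print(len(np.unique(A[:,2,3])),A.mean(0).round(5),A.std(0).round(5))
B=np.array([cams.camera_params('side')['eye'] for _ in range(50)]); print(B.std(0))
E
for i in 1 2; do python3 -c "
from rig import cams
print(cams.camera_params('wrist')['T_tool_cam'])"; done
```

```text
1 [[ 3.8000e-04  2.4513e-01 -9.6949e-01 -2.0116e-01]
 [ 1.0000e+00  3.0000e-04  4.6000e-04 -7.4000e-04]
 [ 4.0000e-04 -9.6949e-01 -2.4513e-01 -6.6080e-02]
 [ 0.0000e+00  0.0000e+00  0.0000e+00  1.0000e+00]] [[0. 0. 0. 0.]
 [0. 0. 0. 0.]
 [0. 0. 0. 0.]
 [0. 0. 0. 0.]]
[1.38777878e-17 1.11022302e-16 2.22044605e-16]
[[ 3.76989886e-04  2.45134698e-01 -9.69488957e-01 -2.01157113e-01]
 [ 9.99999847e-01  3.00152312e-04  4.64747506e-04 -7.36871324e-04]
 [ 4.04920092e-04 -9.69488984e-01 -2.45134547e-01 -6.60797359e-02]
 [ 0.00000000e+00  0.00000000e+00  0.00000000e+00  1.00000000e+00]]
[[ 3.76989886e-04  2.45134698e-01 -9.69488957e-01 -2.01157113e-01]
 [ 9.99999847e-01  3.00152312e-04  4.64747506e-04 -7.36871324e-04]
 [ 4.04920092e-04 -9.69488984e-01 -2.45134547e-01 -6.60797359e-02]
 [ 0.00000000e+00  0.00000000e+00  0.00000000e+00  1.00000000e+00]]
```

The calibration is constant now but changed by 2 mm since the first reading, so I use only quantities from w4, where the bar and the stand share one calibration. The result is dock yaw -12.45° and TCP target (0.538, -0.1685).

Request:
{"method": "send_rows", "body": {
  "fingers": [255, 255, 255, 255, 255, 255, 255, 255, 255, 255, 255, 255, 255],
  "slide": [
    [-5, -30, 0],
    [-11, -60, 0],
    [-16, -90, 0],
    [-21.6, -120.9, 0],
    [-21.6, -120.9, -25],
    [-21.6, -120.9, -50],
    [-21.6, -120.9, -75],
    [-21.6, -120.9, -100],
    [-21.6, -120.9, -115],
    [-21.6, -120.9, -125],
    [-21.6, -120.9, -134],
    [-21.6, -120.9, -134],
    [-21.6, -120.9, -134]
  ],
  "angular": [
    [0, 0, -0.3],
    [0, 0, -0.3],
    [0, 0, -0.3],
    [0, 0, -0.3],
    [0, 0, -0.3],
    [0, 0, -0.3],
    [0, 0, -0.3],
    [0, 0, -0.3],
    [0, 0, -0.3],
    [0, 0, -0.3],
    [0, 0, -0.3],
    [0, 0, -0.3],
    [0, 0, -0.3]
  ]
}}

```text
t: 12.7
position: [0.5383, -0.1687, 0.057]
tcp_rot: [3.104, 1.568, -0.256]
wrist_force: [-0.7, -0.3, -1.2]
opening: 0.298
```

Run:
```python
from h import *
print(cams.camera_params('wrist')['T_tool_cam'][:3,3])
im,dp,s=snap('wrist','w5'); print(s['position'],s['joints'].round(3))
a,_,_=snap('side','s5')
c=cv2.resize(a[120:230,250:400],(600,440),interpolation=2)
cv2.imwrite('pics/c5.png',cv2.resize(np.vstack([c,cv2.resize(im,(600,375))])[:,:,::-1],(441,600)))
```

```text
[-0.20115806 -0.00073168 -0.06607645]
[ 0.5382838  -0.16868624  0.05699964] [-0.349 -0.064  1.833  0.     1.37   1.439]
```

View pics/c5.png

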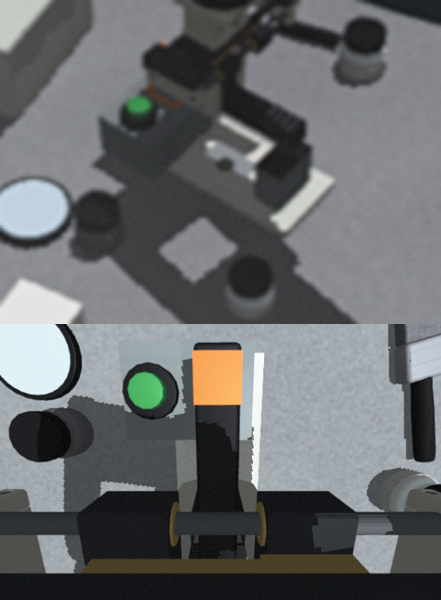

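The bar hovers over the console and pillar, in line with the stand. Now I descend gently, watching the force.

Request:
{"method": "send_rows", "body": {
  "fingers": [255, 255, 255, 255, 255, 255, 255, 255],
  "slide": [
    [-0.4, 0.1, -3],
    [-0.4, 0.1, -6],
    [-0.4, 0.1, -8],
    [-0.4, 0.1, -10],
    [-0.4, 0.1, -12],
    [-0.4, 0.1, -14],
    [-0.4, 0.1, -14],
    [-0.4, 0.1, -14]
  ],
  "angular": [
    [0, 0, 0],
    [0, 0, 0],
    [0, 0, 0],
    [0, 0, 0],
    [0, 0, 0],
    [0, 0, 0],
    [0, 0, 0],
    [0, 0, 0]
  ]
}}

```text
t: 13.6
position: [0.538, -0.1687, 0.0432]
tcp_rot: [3.059, 1.568, -0.3]
wrist_force: [-0.0, -0.6, -2.4]
opening: 0.3
```

Request:
{"method": "send_rows", "body": {
  "fingers": [255, 255, 255, 255, 255, 255, 255, 255, 255],
  "slide": [
    [0, 0, -3],
    [0, 0, -6],
    [0, 0, -8],
    [0, 0, -10],
    [0, 0, -12],
    [0, 0, -13],
    [0, 0, -14],
    [0, 0, -14],
    [0, 0, -14]
  ],
  "angular": [
    [0, 0, 0],
    [0, 0, 0],
    [0, 0, 0],
    [0, 0, 0],
    [0, 0, 0],
    [0, 0, 0],
    [0, 0, 0],
    [0, 0, 0],
    [0, 0, 0]
  ]
}}

```text
t: 14.5
position: [0.538, -0.1687, 0.0293]
tcp_rot: [3.078, 1.568, -0.282]
wrist_force: [-0.6, 0.3, -2.7]
opening: 0.3
```

Request:
{"method": "send_rows", "body": {
  "fingers": [255, 255, 255, 255],
  "slide": [
    [0, 0, -0.7],
    [0, 0, -1.3],
    [0, 0, -1.5],
    [0, 0, -1.5]
  ],
  "angular": [
    [0, 0, 0],
    [0, 0, 0],
    [0, 0, 0],
    [0, 0, 0]
  ]
}}

```text
t: 14.9
position: [0.5381, -0.1687, 0.0282]
tcp_rot: [3.067, 1.568, -0.292]
wrist_force: [-3.4, 0.3, 4.3]
opening: 0.3
```

Contact comes at the expected seating height. I press slightly, release and rise.

Request:
{"method": "send_rows", "body": {
  "fingers": [255, 255, 0, 0, 0, 0, 0, 0, 0, 0, 0, 0, 0, 0],
  "slide": [
    [0, 0, -0.6],
    [0, 0, -0.6],
    [0, 0, -0.3],
    [0, 0, 0],
    [0, 0, 0],
    [0, 0, 0],
    [0, 0, 0],
    [0, 0, 0],
    [0, 0, 0],
    [0, 0, 0],
    [0, 0, 0],
    [0, 0, 0],
    [0, 0, 0],
    [0, 0, 0]
  ],
  "angular": [
    [0, 0, 0],
    [0, 0, 0],
    [0, 0, 0],
    [0, 0, 0],
    [0, 0, 0],
    [0, 0, 0],
    [0, 0, 0],
    [0, 0, 0],
    [0, 0, 0],
    [0, 0, 0],
    [0, 0, 0],
    [0, 0, 0],
    [0, 0, 0],
    [0, 0, 0]
  ]
}}

```text
t: 16.3
position: [0.5381, -0.1687, 0.0282]
tcp_rot: [3.058, 1.568, -0.301]
wrist_force: [0.1, 1.3, -0.5]
opening: 0.998
```

Request:
{"method": "send_rows", "body": {
  "fingers": [0, 0, 0, 0, 0, 0, 0, 0, 0],
  "slide": [
    [0, 0, 10],
    [0, 0, 30],
    [0, 0, 60],
    [0, 0, 90],
    [0, 0, 120],
    [0, 0, 150],
    [0, 0, 170],
    [0, 0, 170],
    [0, 0, 170]
  ],
  "angular": [
    [0, 0, 0],
    [0, 0, 0],
    [0, 0, 0],
    [0, 0, 0],
    [0, 0, 0],
    [0, 0, 0],
    [0, 0, 0],
    [0, 0, 0],
    [0, 0, 0]
  ]
}}

```text
t: 17.2
position: [0.5381, -0.1687, 0.1984]
tcp_rot: [3.058, 1.567, -0.302]
wrist_force: [-0.1, -0.0, -0.5]
opening: 0.999
```

```bash
cat > chk.py <<'E'
from h import *
import sys
im,dp,s=snap('wrist',sys.argv[1]); print(s['position'].round(4),s['joints'].round(3),s['wrist_force'].round(1))
C=cloud('wrist',dp,s); hsv=cv2.cvtColor(im,cv2.COLOR_RGB2HSV); H,S,V=cv2.split(hsv)
c,sn=np.cos(np.radians(-12.45)),np.sin(np.radians(-12.45))
L=(C-[.5353,-.16695,0])@np.array([[c,-sn,0],[sn,c,0],[0,0,1]])*1000
for x0,x1 in((-100,-75),(-75,-50),(-50,-25),(-25,0),(0,25),(25,50),(50,75),(75,100)):
    m=(dp>0)&(L[:,:,0]>x0)&(L[:,:,0]<x1)&(abs(L[:,:,1])<22)&(L[:,:,2]>88)&(L[:,:,2]<110)
    if m.sum()>50: print((x0,x1),m.sum(),'z',np.median(L[m][:,2]).round(1),'y',(L[m][:,1].min()/2+L[m][:,1].max()/2).round(1))
m=(H>45)&(H<85)&(S>100)&(abs(C[:,:,2]-.092)<.02); v,u=np.where(m)
if len(u):
    r=cv2.minAreaRect((onplane('wrist',np.c_[u,v],.092,s)[:,:2]*1000).astype(np.float32)); print('green',r,np.median(C[m],0))
E
python3 chk.py w6
```

```text
[ 0.5381 -0.1687  0.1984] [-0.349 -0.133  1.665  0.     1.605  1.439] [-0.1 -0.  -0.5]
(-100, -75) 339 z 96.6 y -0.4
(-75, -50) 589 z 96.5 y -0.1
(-50, -25) 592 z 96.4 y -0.1
(-25, 0) 659 z 96.3 y -0.0
(0, 25) 697 z 96.3 y -0.1
(25, 50) 697 z 96.3 y -0.1
(50, 75) 778 z 96.5 y 0.1
(75, 100) 855 z 96.8 y 0.3
green ((577.2296752929688, -155.93768310546875), (134.58212280273438, 44.19124221801758), 19.57032585144043) [ 0.62486277 -0.1324514   0.09214167]
```

View pics/w6.png

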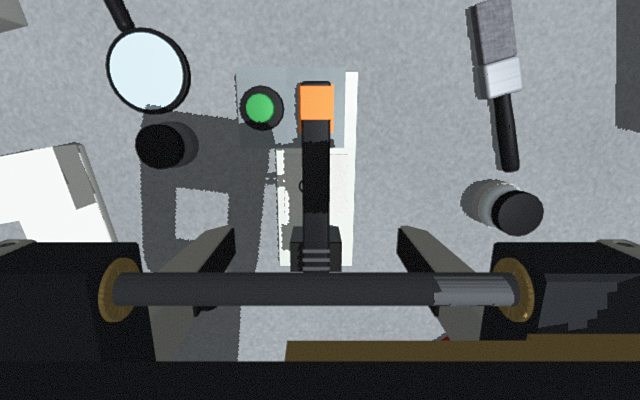

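The bar is seated and level: its top is at 96.3-96.8 mm all along, against 96 expected, and centred within 0.4 mm. The button is at (262,107). I check the housing height before pressing.

Run:
```python
from h import *
D=np.load('pics/w6.npz',allow_pickle=True); dp,s=D['dp'],D['s'].item(); C=cloud('wrist',dp,s)
m=(dp>0)&(C[:,:,2]>.09)&(np.hypot(C[:,:,0]-.6253,C[:,:,1]+.131)<.02); print('btn',np.median(C[m],0))
c=np.median(C[m],0); r=np.hypot(C[:,:,0]-c[0],C[:,:,1]-c[1])*1000
for a in range(0,28,2): k=(dp>0)&(r>=a)&(r<a+2); print(a,np.percentile(C[k][:,2]*1000,[10,50,90]).round(1))
```

```text
btn [ 0.62508819 -0.13177021  0.09220386]
0 [91.9 92.4 92.9]
2 [91.6 92.3 93.2]
4 [91.5 92.6 93.8]
6 [91.6 92.3 93.4]
8 [91.4 92.3 93.2]
10 [91.3 92.2 93.1]
12 [82.9 90.9 92.4]
14 [81.5 82.4 83.4]
16 [81.4 82.4 83.4]
18 [81.5 82.3 83.3]
20 [71.  81.7 82.7]
22 [69.4 70.4 71.4]
24 [69.3 70.4 71.3]
26 [69.4 70.3 71.1]
```

Request:
{"method": "send_rows", "body": {
  "fingers": [255, 255, 255, 255, 255, 255, 255, 255, 255, 255, 255, 255, 255, 255, 255, 255, 255, 255],
  "slide": [
    [20, 9, 0],
    [45, 19, 0],
    [70, 29, 0],
    [87, 37, 0],
    [87, 37, 0],
    [87, 37, 0],
    [87, 37, 0],
    [87, 37, 0],
    [87, 37, 0],
    [87, 37, 0],
    [87, 37, -20],
    [87, 37, -45],
    [87, 37, -70],
    [87, 37, -95],
    [87, 37, -115],
    [87, 37, -131],
    [87, 37, -131],
    [87, 37, -131]
  ],
  "angular": [
    [0, 0, 0],
    [0, 0, 0],
    [0, 0, 0],
    [0, 0, 0],
    [0, 0, 0],
    [0, 0, 0],
    [0, 0, 0],
    [0, 0, 0],
    [0, 0, 0],
    [0, 0, 0],
    [0, 0, 0],
    [0, 0, 0],
    [0, 0, 0],
    [0, 0, 0],
    [0, 0, 0],
    [0, 0, 0],
    [0, 0, 0],
    [0, 0, 0]
  ]
}}

```text
t: 19.05
position: [0.625, -0.1317, 0.0672]
tcp_rot: [3.092, 1.568, -0.267]
wrist_force: [0.4, -0.2, -0.0]
opening: 0.007
```

Request:
{"method": "send_rows", "body": {
  "fingers": [255, 255, 255, 255, 255, 255, 255, 255],
  "slide": [
    [0, 0, -3],
    [0, 0, -6],
    [0, 0, -9],
    [0, 0, -11],
    [0, 0, -13],
    [0, 0, -14],
    [0, 0, -14],
    [0, 0, -14]
  ],
  "angular": [
    [0, 0, 0],
    [0, 0, 0],
    [0, 0, 0],
    [0, 0, 0],
    [0, 0, 0],
    [0, 0, 0],
    [0, 0, 0],
    [0, 0, 0]
  ]
}}

```text
t: 19.85
position: [0.6251, -0.1317, 0.0534]
tcp_rot: [3.103, 1.568, -0.256]
wrist_force: [-0.1, 0.4, 3.9]
opening: 0.003
```

Request:
{"method": "send_rows", "body": {
  "fingers": [255, 255, 255, 255],
  "slide": [
    [0, 0, -0.7],
    [0, 0, -1.3],
    [0, 0, -1.8],
    [0, 0, -1.8]
  ],
  "angular": [
    [0, 0, 0],
    [0, 0, 0],
    [0, 0, 0],
    [0, 0, 0]
  ]
}}

```text
t: 20.25
position: [0.6251, -0.1317, 0.0516]
tcp_rot: [3.098, 1.568, -0.261]
wrist_force: [-1.2, -0.0, 4.4]
opening: 0.01
```

Request:
{"method": "send_rows", "body": {
  "fingers": [255, 255, 255, 255, 255],
  "slide": [
    [0, 0, -0.5],
    [0, 0, -1],
    [0, 0, -1.4],
    [0, 0, -1.4],
    [0, 0, -1.4]
  ],
  "angular": [
    [0, 0, 0],
    [0, 0, 0],
    [0, 0, 0],
    [0, 0, 0],
    [0, 0, 0]
  ]
}}

```text
t: 20.75
position: [0.6253, -0.1318, 0.0513]
tcp_rot: [3.092, 1.567, -0.268]
wrist_force: [-6.5, 1.2, 13.6]
opening: 0.006
```

Force rises to 13.6 N with the tip blocked, so the button is at its hard stop. I retreat and check the bar again.

Request:
{"method": "send_rows", "body": {
  "fingers": [255, 255, 255, 255, 255, 255, 255, 255, 255, 255, 255, 255, 255],
  "slide": [
    [0, 0, 5],
    [0, 0, 20],
    [0, 0, 45],
    [0, 0, 75],
    [0, 0, 105],
    [0, 0, 135],
    [-10, 30, 150],
    [-30, 60, 160],
    [-50, 90, 160],
    [-70, 110, 160],
    [-80, 120, 160],
    [-80, 120, 160],
    [-80, 120, 160]
  ],
  "angular": [
    [0, 0, 0],
    [0, 0, 0],
    [0, 0, 0],
    [0, 0, 0],
    [0, 0, 0],
    [0, 0, 0],
    [0, 0, 0],
    [0, 0, 0],
    [0, 0, 0],
    [0, 0, 0],
    [0, 0, 0],
    [0, 0, 0],
    [0, 0, 0]
  ]
}}

```text
t: 22.05
position: [0.5456, -0.0122, 0.2116]
tcp_rot: [3.061, 1.567, -0.298]
wrist_force: [0.3, -0.7, 0.0]
opening: 0.004
```

```bash
python3 chk.py w7
python3 - <<'E'
from h import *
a,_,_=snap('side','s7'); b=cv2.imread('pics/w7.png'); c=cv2.resize(a[120:290,200:400,::-1],(500,425),interpolation=2)
cv2.imwrite('pics/c7.png',cv2.resize(np.hstack([c,cv2.resize(b,(680,425))]),(800,288)))
E
```

```text
[ 0.5456 -0.0122  0.2116] [-6.800e-02 -1.760e-01  1.683e+00 -1.000e-03  1.631e+00  1.720e+00] [ 0.3 -0.7  0. ]
(-100, -75) 602 z 96.5 y 0.0
(-75, -50) 634 z 96.3 y 0.2
(-50, -25) 655 z 96.2 y 0.4
(-25, 0) 690 z 96.2 y 0.7
(0, 25) 737 z 96.1 y 0.6
(25, 50) 750 z 96.0 y 0.6
(50, 75) 846 z 96.1 y 0.3
(75, 100) 940 z 96.6 y -0.0
green ((539.7506103515625, -128.85574340820312), (62.614070892333984, 201.14532470703125), 83.80244445800781) [ 0.62365405 -0.13173046  0.09183462]
```

View pics/c7.png

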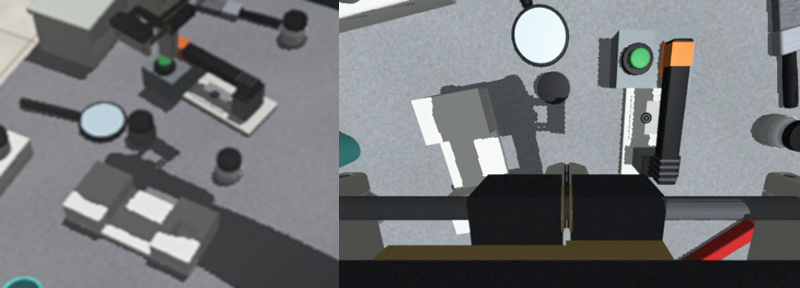

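The bar is level across both supports with its plug in the console, the button has sprung back, the jars and magnifier look undisturbed, and the arm is clear.

```bash
python3 -c "
from rig import bot
print(bot.hand_in())"
```

```text
the job is handed in; nothing more can be done
None
```

I plugged the lamp bar into the stand the right way round, pressed the power button to its stop, moved the arm clear and handed the job in at about 22 s. No verdict was reported.

**What I did:** I lifted the bar from the foam, turned it about 191° and lowered it into the socket. It met no resistance until it touched down at the expected seating height, where I let go. I then pressed the green button until the force rose to 13.6 N with the tip blocked (its spring is 5 N), and retreated.

**Last checks:**
- **Bar:** its top was at 96.0–96.6 mm along its whole length (96 mm expected). It was centred on the stand to within 0.7 mm.
- **Button:** it had sprung back to 92 mm, as it should when released.
- **Other objects:** the jars near the stand, the magnifier, the brush and the red bar looked undisturbed in the last pictures. I did not measure their positions. The cup was only partly in view and the tape roll was not in view at all.
- **Contact:** the arm was touching nothing.

**Things that disagreed:**
- **Fingertips:** they sit about 35 mm short of the reported tool point. My first grasp therefore closed just above the bar without moving it; I corrected for this afterwards.
- **Wrist camera:** its calibration changed by about 2 mm early on. For the insertion I measured the bar and the stand in a single picture so the change could not matter.

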